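Check-weigh a microscope slide rack on a sprung hook scale

ROBOT

A 6-joint arm with a two-finger parallel gripper is mounted at the origin on the work surface. World frame = base frame: x ahead of the robot, y to its left, z up, the work surface at z = 0. Lengths are in m, angles in degrees, forces in N, time in s.
With the tool pointing down it reaches from about 0.3 to 0.75 m from the base axis. Payload 8.5 kg.
Tool frame: the origin (TCP) lies at the very end of the fingers, on their centre line; the grasp point (between the pads) lies 19 mm behind it (env.grasp_offset is the distance from the TCP to the grasp point, in m); y points along the fingers, z is the direction in which the jaws open and shut, and the axes are right-handed (so a half turn about y gives the same grasp; the last joint's range is limited). The gripper opens to 85 mm and grips with 20 to 120 N. Pads are 22 mm wide; open, the fingers measure 114 mm over their backs; the gripper's body (76 mm by 85 mm) begins 54 mm behind the grasp point. The pads swing forward as they close: fully open they stand 13 mm farther back than shut.
Start: joints at [51.263, 21.807, 74.336, -0, 83.858, -12.336], TCP at [0.245, 0.493, 0.198] pointing down, gripper open.
Joint ranges: [-178.18, 178.18], [-50.72, 133.34], [12.68, 142.11], [-81.47, 261.47], [9.98, 163.14], [-165.26, 165.26]. Speed limits (degrees/s): [136.94, 136.94, 180, 180, 180, 180].

INTERFACE

Orientations are given as a 3x3 rotation matrix whose columns are the frame's x, y, z axes.
In Python, from rig import env gives the robot as it stands. The module is installed in compiled form; this text tells all that it offers.
- The arm moves only by the shell command python3 -m pendant 'ROWS' [FORCE]. ROWS is JSON, a list of rows, each a list of 3 entries, a list of its own where there are three numbers: the shift along the world's x, y, z as a fraction of full scale, then the turn about the world's z as a fraction of full scale, then the opening, from 0 (shut) to 1 (fully open). A call has 1 to 12 rows; each row shifts and turns the commanded pose from where the row before left it; what a row does not reach is not made up. Full scale, the value 1, is 30 mm for a shift and 5 degrees for a turn. A row lasts 1/12 s, in which the tool goes at most 41.7 mm and 7.16 degrees, less where a joint would pass 70% of its speed; a pose out of reach is approached as far as the arm can. A call with a number of a shift or a turn outside -1 to 1 is refused whole. A call with a gripper value outside its range is refused whole. The fingers move at their own pace and stop on an object; FORCE is the grip in N (left out, the last holds). Time passes only in rows, so rows that do not move let the fingers close. It gives the time, the measured TCP pose, the force and the opening at its end, in the units of the state.
- env.observe(): the state, without advancing time (a new reading comes with each control period).
- env.get_image(name): name is "scene" or "top" or "wrist"; returns (picture, depth): 384x512x3 uint8, red, green, blue; 384x512 float32, m along the optical axis (not along the pixel's ray), 0 where there is no reading.
- env.camera_model(name): a dict with "camera_matrix" (3x3 intrinsics, pixels), "R" (3x3) and "t" (3): a world point X has camera coordinates R X + t; the wrist camera has in their place "tool_from_camera" (4x4, takes a point from camera to tool coordinates, whose origin is the TCP and whose axes are the tool frame's). Camera axes: x right, y down, z forward; pixel columns grow to the right and rows downward; lengths in m; the calibration is good to about 2 mm. A picture is of the moment at which its call begins: read the wrist's pose just before it. camera_model takes no time and is no camera call.
- env.close_job(): hands the job in, once; it reports no verdict.
The state is a dict: "time_s": time; "q": joint angles; "qvel": joint speeds; "joint_efforts": joint torques, N m; "position": TCP position; "tool_rot": TCP orientation; "ft_force": force on the tool from outside, world axes, zero at the start; "wrist_torque": the same for the moment, N m; "grip_width": finger opening in m.
Only numpy, scipy, OpenCV 4.12 (cv2) and the standard library are available. Lean on these libraries where they do the work, as an engineer would, in place of code of your own. Each camera call takes 0.05 s, during which the arm holds its last target.

TASK

Check-weigh the slide rack: lift it by its black tab, thread its crossbar over the hook of the spring scale and ease its weight on slowly until the spring carries all of it, never pulling the hook near its bottom stop, so that the hook hardly moves when you let go; then leave the rack hanging free and still in the hook's seat for two seconds. Afterwards take it by the tab again, lift it off just as slowly, and set it down gently, upright and flat on the floor of the blue tray, leaving everything else where it stands.

Things in the scene. Friction and masses are not known exactly. Their poses are not given: they have to be found in the camera images.
- rack_grip (a point): Centre of the black grip tab atop the loose steel slide rack, 170 mm above the rack's underside. Tab 14 mm along the rack's x, 28 mm along its y, 36 mm tall, on a stem 10 x 16 mm that rises from the middle of the crossbar. x, y level, z up. The rack is the same turned by half a turn.
- rack_bar (a point): Middle of the rack's crossbar: level steel wire 6 mm thick, 80 mm long along the rack's y, between wire uprights at y = +-40 mm. Its axis is 45 mm below the tab's centre, 125 mm above the underside. Under it the frame is open for 41 mm down to the tops of the glass slides. Axes as the rack's.
- rack: The whole slide rack, origin at the centre of its underside; floor 36 mm (x) by 84 mm (y). Glass slides fill 26 mm (x) by 64 mm (y), their tops 81 mm above the underside. It weighs 1.2 to 5.0 N, different each time.
- hook_seat (a point): Seat of the scale's hook: where the crossbar's axis lies when hung (210 mm above the table when empty; sinks with the hook). x level towards the column, y level across (the hung crossbar lies along y), z up. The hook is two prongs of 6 mm wire at y = +-14 mm; their undersides are 9 mm below the seat. The seat is a V that centres the bar within about 3 mm.
- hook_tip (a point): Midway between the upturned ends of the two prongs, 16 mm from the seat on the side away from the column and 12 mm above it (the metal reaches 3 mm farther out and up). On the column side the prongs slope up, then run level, top 7 mm above the seat, from 14 mm behind the seat to the column's face 78 mm behind it.
- hook (a joint): How far the hook has sunk, m: 0 empty at its top stop, 0.055 at the bottom stop. Spring 120 N/m, lightly damped, about 0.4 N preload: it sinks (load - 0.4 N)/120 N/m, 6 to 38 mm under the rack alone. Letting go before the spring carries the weight, or when pressed too deep, makes it jump.
- scale: Fixed scale stand; origin on the table under its white column, x from hook to column. Column 44 mm (x) by 56 mm (y), top 257 mm high plus a 12 mm screw; the hook's seat is 100 mm towards -x. Grey base plate 12 mm high, x from -110 to 40 mm, y +-60 mm.
- tray_floor (a point): Centre of the inner floor of the fixed blue open tray, 4 mm above the table. Inside 67 mm along x and 114 mm along y; rims 14 mm above this floor. The rack fits with its y along the tray's y, either way round.
- tray: The blue tray, 75 mm (x) by 122 mm (y), 18 mm high, walls 4 mm; origin on the table under its centre, axes as tray_floor.
- eyepiece_mid (a point): Bystander: black eyepiece standing upright, 36 mm diameter, 52 mm tall; its centre.
- objective_mid (a point): Bystander: metal objective lens standing upright, 26 mm diameter, 42 mm tall; its centre.
- slidebox_mid (a point): Bystander: flat wooden slide box 72 x 92 x 28 mm; its centre.
Things that resemble listed ones, but are neither listed nor needed, are in the scene too. There is more than one size of the tray; the one meant has the size given above.

How it is judged:
By the outcome, as a careful person would: the job done as asked, in the order asked, and still so for the second after the job is handed in, with the robot touching nothing.
It also fails if it takes over 69 s, if anything falls off the work surface, if the arm or the gripper's body presses on something with over 40 N, if the wrist force passes 120 N, or if a joint passes its speed limit or range.

## Working session

There is one attempt and no reset: what is moved stays moved. The work goes in short steps, Python scripts to look and compute and a shell command to move; the robot and the scene stay as the last step left them, time stands still between calls to the robot, and variables do not carry over. Pictures are saved under pics/ and viewed, and the job is handed in when it is done.

```bash
mkdir -p pics; ls; cat > h.py <<'E'
import numpy as np, cv2
from rig import env
def snap(name,fn):
    s=env.observe(); im,d=env.get_image(name); cv2.imwrite(f'pics/{fn}.png',im[:,:,::-1]); np.savez(f'pics/{fn}.npz',im=im,d=d,pos=s['position'],rot=s['tool_rot']); return im,d
def world(name,fn):
    z=np.load(f'pics/{fn}.npz'); d=z['d']; m=env.camera_model(name); K=np.array(m['camera_matrix'])
    v,u=np.mgrid[:d.shape[0],:d.shape[1]]
    P=np.stack([(u-K[0,2])/K[0,0]*d,(v-K[1,2])/K[1,1]*d,d],-1)
    if name=='wrist':
        T=np.array(m['tool_from_camera']); P=P@T[:3,:3].T+T[:3,3]; P=P@z['rot'].T+z['pos']
    else:
        P=(P-np.array(m['t']))@np.array(m['R'])
    P[d==0]=np.nan
    return P,z['im']
E
python3 - <<'E'
from h import *
for n in('scene','top','wrist'): snap(n,n+'0')
s=env.observe(); print(s)
E
```

```text
pics
{'time_s': 0.15, 'q': array([ 5.12614287e+01,  2.18362243e+01,  7.43724668e+01, -5.44998063e-04,
        8.38588768e+01, -1.23380606e+01]), 'qvel': array([-0.09816382,  0.02071008, -0.09627192, -0.0211183 ,  0.09330429,
        0.06090972]), 'joint_efforts': array([ 2.74088496e-03, -4.48628569e+01, -2.31343299e+01, -1.59583142e-04,
        3.73094663e-03,  3.67084999e-05]), 'position': array([0.24441122, 0.49241944, 0.1971288 ]), 'tool_rot': array([[ 8.95708163e-01, -7.30580398e-04,  4.44641825e-01],
       [-4.44642359e-01, -9.25769678e-04,  8.95707718e-01],
       [-2.42750582e-04, -9.99999305e-01, -1.15406645e-03]]), 'ft_force': array([ 0.07877525,  0.41604257, -0.59113444]), 'wrist_torque': array([ 0.03361801, -0.00401542,  0.00755525]), 'grip_width': 0.0852256878203649}
```

View pics/scene0.png

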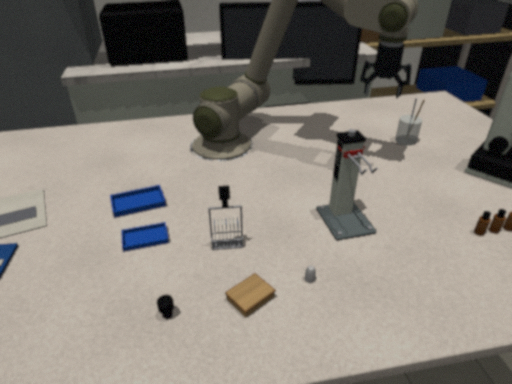

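View pics/top0.png

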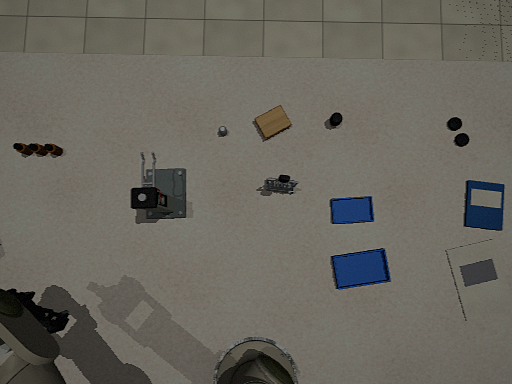

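View pics/wrist0.png

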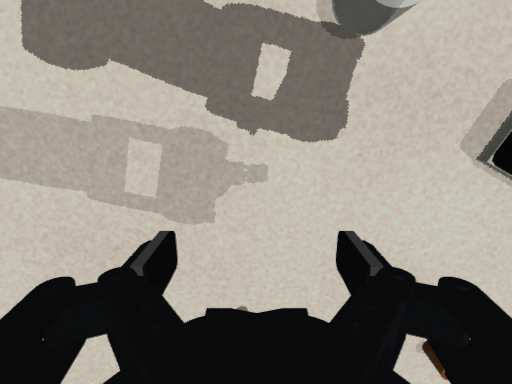

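The top view shows the scale at (145,198) with its hook pointing up-image (+x, away from the robot). The rack is at (280,185), and the two blue trays are at (352,210) and (360,268). Next I measure these.

```bash
python3 - <<'E'
from h import *
P,im=world('top','top0')
hsv=cv2.cvtColor(im,cv2.COLOR_RGB2HSV)
def box(u0,u1,v0,v1,zlo,zhi,msk=None):
    Q=P[v0:v1,u0:u1].reshape(-1,3); k=(Q[:,2]>zlo)&(Q[:,2]<zhi)
    if msk is not None:k&=msk[v0:v1,u0:u1].ravel()
    Q=Q[k]; return Q
def rect(Q):
    r=cv2.minAreaRect((Q[:,:2]*1000).astype(np.float32)); return np.round(r[0],1),np.round(r[1],1),round(r[2],1),len(Q),np.round(np.percentile(Q[:,2],[2,50,98])*1000,1)
blue=(hsv[...,0]>100)&(hsv[...,0]<130)&(hsv[...,1]>120)
for n,b in dict(tA=(322,380,190,230),tB=(322,398,240,295)).items(): print(n,rect(box(*b,-.01,.05,blue)))
print('table',rect(box(200,300,280,300,-.05,.05)))
print('tab',rect(box(255,310,165,205,.145,.25)))
print('rack>.115',rect(box(255,310,165,205,.115,.142)))
print('rack',rect(box(250,310,165,205,.03,.25)))
print('slides',rect(box(250,310,165,205,.06,.095)))
print('floor',rect(box(250,310,165,205,.008,.06)))
print('base',rect(box(120,200,140,230,.006,.02)))
print('coltop',rect(box(120,200,140,230,.24,.28)))
print('hook',rect(box(120,200,140,230,.195,.235)))
Q=box(120,200,140,230,.195,.235); print(np.round(Q*1000)[:60].tolist())
print('eyep',rect(box(320,350,105,135,.02,.08)));print('obj',rect(box(210,235,120,142,.015,.08)));print('sbox',rect(box(245,300,98,148,.015,.08)))
E
```

```text
tA (array([ 497. , -282.4]), array([ 74.8, 127.3]), 4.8, 1025, array([-0.9,  4.5, 20.1]))
tB (array([ 323.9, -307.9]), array([ 99.2, 164.8]), 9.5, 1799, array([ 0.3,  5.7, 25.1]))
table (array([255.4,  21.1]), array([ 56.9, 294.8]), 1.1, 1994, array([-5.6, -0.5,  4.6]))
tab (array([566.3, -62.8]), array([27.9, 14.1]), 86.6, 75, array([158.2, 186.2, 191. ]))
rack>.115 (array([565.4, -62.4]), array([82.8,  8.1]), 84.5, 51, array([122.3, 127.1, 131.1]))
rack (array([566.1, -62.8]), array([84.2, 35.7]), 84.5, 256, array([ 30.7, 107.9, 189.2]))
slides (array([565.7, -63.7]), array([82.3, 25.9]), 86.1, 52, array([62.4, 78.4, 92. ]))
floor (array([573.8, -40.6]), array([135.6,  52.9]), 71.1, 126, array([ 8.3, 31.7, 56.1]))
base (array([542.5, 298.8]), array([232. , 201.4]), 2.2, 1299, array([ 6.5, 11.2, 16.9]))
coltop (array([501.6, 278.8]), array([49.5, 60.4]), 4.1, 533, array([250.5, 256.3, 269.7]))
hook (array([549.2, 274.8]), array([139.7,  51.2]), 2.2, 263, array([197.3, 215.6, 228.2]))
[[618.0, 302.0, 224.0], [618.0, 299.0, 223.0], [619.0, 274.0, 223.0], [619.0, 272.0, 221.0], [619.0,
[... 842 characters left out ...]
, [602.0, 300.0, 201.0], [601.0, 296.0, 203.0], [601.0, 272.0, 210.0], [601.0, 270.0, 207.0], [598.0, 301.0, 206.0], [598.0, 298.0, 207.0], [599.0, 296.0, 203.0], [598.0, 272.0, 208.0], [599.0, 270.0, 207.0], [595.0, 299.0, 211.0], [596.0, 298.0, 207.0], [596.0, 271.0, 210.0], [595.0, 269.0, 211.0], [592.0, 299.0, 210.0], [593.0, 297.0, 209.0], [593.0, 274.0, 210.0], [593.0, 271.0, 211.0], [593.0, 269.0, 209.0], [589.0, 300.0, 214.0]]
eyep (array([ 767.8, -226.2]), array([34.6, 33.9]), 59.2, 136, array([27.2, 50.3, 55.2]))
obj (array([728.9, 112.8]), array([22., 23.]), 18.3, 59, array([16.1, 35.9, 45.4]))
sbox (array([760.3, -37.9]), array([72.8, 93. ]), 29.7, 713, array([22.4, 27.4, 31.8]))
```

```bash
python3 - <<'E'
from h import *
im=cv2.imread('pics/top0.png')
a=cv2.resize(im[135:235,120:320],None,fx=4,fy=4,interpolation=cv2.INTER_CUBIC); cv2.imwrite('pics/top0z.png',a)
im=cv2.imread('pics/scene0.png')
a=cv2.resize(im[120:260,190:390],None,fx=4,fy=4,interpolation=cv2.INTER_CUBIC); cv2.imwrite('pics/scene0z.png',a)
E
```

```text
(no output)
```

View pics/top0z.png

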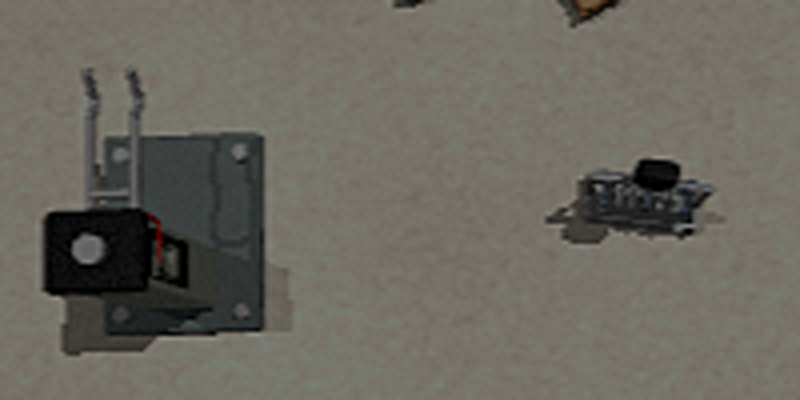

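View pics/scene0z.png

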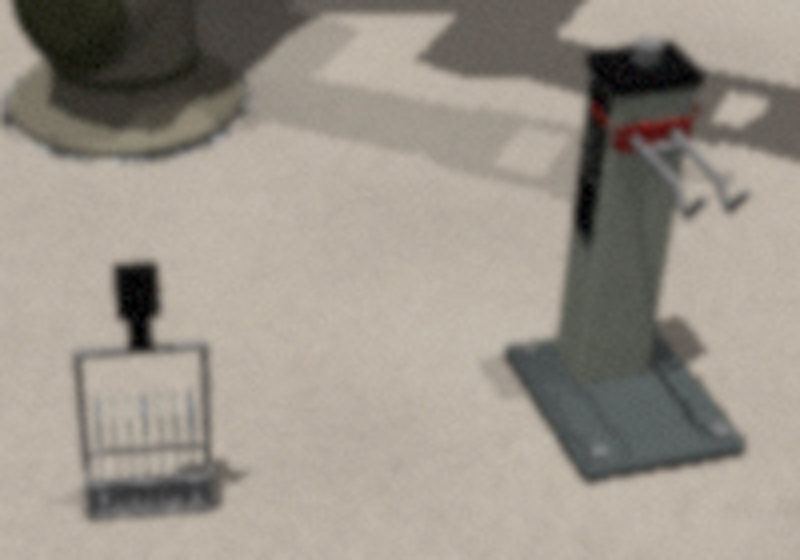

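```bash
python3 - <<'E'
from h import *
P,im=world('top','top0')
def box(u0,u1,v0,v1,zlo,zhi):
    Q=P[v0:v1,u0:u1].reshape(-1,3); return Q[(Q[:,2]>zlo)&(Q[:,2]<zhi)]
def line(Q,n):
    x,y=(Q[:,0],Q[:,1])
    vx,vy,a,b=cv2.fitLine(Q[:,:2].astype(np.float32)*1000,cv2.DIST_HUBER,0,.01,.01).ravel(); print(n,len(Q),'ang',np.degrees(np.arctan2(vy,vx)).round(1),'pt',a.round(1),b.round(1), Q.min(0).round(3),Q.max(0).round(3))
line(box(255,310,165,205,.118,.132),'bar')
tab=box(255,310,165,205,.178,.2);line(tab,'tab'); print(np.median(tab,0))
Q=box(120,200,140,230,.195,.235)
for nm,lo,hi in(('L',.285,.31),('R',.26,.285)):
    k=(Q[:,1]>lo)&(Q[:,1]<hi)&(Q[:,0]>.535); line(Q[k],nm)
Q=box(120,190,140,230,.245,.262); r=cv2.minAreaRect((Q[:,:2]*1000).astype(np.float32)); print(r)
B=box(146,190,165,222,.006,.018);r=cv2.minAreaRect((B[:,:2]*1000).astype(np.float32)); print(r,B.min(0),B.max(0))
E=B[B[:,1]<B[:,1].min()+.012]; 
hs=cv2.cvtColor(im,cv2.COLOR_RGB2HSV); bl=(hs[...,0]>100)&(hs[...,0]<130)&(hs[...,1]>120); 
m=np.zeros_like(bl,np.uint8); m[190:230,322:380]=bl[190:230,322:380]
c=max(cv2.findContours(m,0,1)[0],key=cv2.contourArea)
# contour via rim height plane z=.018
cm=env.camera_model('top');K=np.array(cm['camera_matrix']);R=np.array(cm['R']);t=np.array(cm['t'])
def onplane(uv,z):
    ray=np.c_[(uv-[K[0,2],K[1,2]])/[K[0,0],K[1,1]],np.ones(len(uv))]@R; C=-R.T@t
    return C+ray*((z-C[2])/ray[:,2])[:,None]
print(cv2.minAreaRect((onplane(c.reshape(-1,2).astype(float),.018)[:,:2]*1000).astype(np.float32)))
# tray floor center
Q=P[190:230,322:380][m[190:230,322:380]>0]; Q=Q[(Q[:,2]>-.004)&(Q[:,2]<.009)];print('floor med',np.nanmedian(Q,0)); print(cv2.minAreaRect((Q[:,:2]*1000).astype(np.float32)))
E
```

```text
bar 50 ang 85.1 pt 565.8 -62.0 [ 0.561 -0.104  0.122] [ 0.572 -0.021  0.131]
tab 60 ang 86.7 pt 565.7 -63.5 [ 0.559 -0.077  0.18 ] [ 0.573 -0.05   0.191]
[ 0.56632603 -0.06347043  0.18694173]
L 85 ang 3.4 pt 578.7 297.0 [0.536 0.287 0.201] [0.618 0.303 0.226]
R 98 ang 1.2 pt 577.2 270.2 [0.536 0.265 0.206] [0.619 0.285 0.224]
((501.6082458496094, 278.767578125), (49.48222732543945, 60.44961166381836), 4.136363983154297)
((534.2315063476562, 280.54583740234375), (154.26046752929688, 118.27645111083984), 2.798584222793579) [0.45869627 0.21838771 0.00602312] [0.61369419 0.34259498 0.01792735]
((496.5626525878906, -279.2062683105469), (74.9351806640625, 123.57699584960938), 4.828052520751953)
floor med [ 0.4969038  -0.28277491  0.00374053]
((495.41357421875, -282.8395080566406), (71.537109375, 126.80778503417969), 4.629318714141846)
```

The rack is at about (566,-63) mm with yaw -4.5°. The hook seat is at about (601,284) with its axis at +2.8°. Tray A is 75×123 mm at (497,-281), yaw 4.8°, which matches the size asked for. I'll move above the tab.

```bash
python3 -m pendant '[[[0,0,1],0,1],[[0,0,1],0,1],[[0,0,1],0,1],[[0,0,1],0,1],[[0.56,-0.97,0],0.23,1],[[0.56,-0.97,0],0.23,1],[[0.56,-0.97,0],0.23,1],[[0.56,-0.97,0],0.23,1],[[0.56,-0.97,0],0.23,1],[[0.56,-0.97,0],0.23,1],[[0.56,-0.97,0],0.23,1],[[0.56,-0.97,0],0.23,1]]'
python3 -m pendant '[[[0.56,-0.97,0],0.23,1],[[0.56,-0.97,0],0.23,1],[[0.56,-0.97,0],0.23,1],[[0.56,-0.97,0],0.23,1],[[0.56,-0.97,0],0.23,1],[[0.56,-0.97,0],0.23,1],[[0.56,-0.97,0],0.23,1],[[0.56,-0.97,0],0.23,1],[[0.56,-0.97,0],0.23,1],[[0.56,-0.97,0],0.23,1],[[0.56,-0.97,0],0.23,1],[[0,0,0],0,1]]'
python3 -m pendant '[[[0,0,0],0,1],[[0,0,0],0,1]]'
python3 - <<'E'
from h import *
snap('wrist','w1'); s=env.observe(); r=s['tool_rot'];print(s['time_s'],s['position'],np.degrees(np.arctan2(r[1,2],r[0,2])),s['ft_force'])
E
```

```text
time_s: 1.15
position: [0.3793, 0.2583, 0.3175]
tool_rot: [[0.956, -0.0, 0.295], [-0.295, -0.0, 0.956], [-0.0, -1.0, -0.0]]
ft_force: [0.8, 0.1, -0.4]
grip_width: 0.0854
time_s: 2.15
position: [0.5655, -0.065, 0.3156]
tool_rot: [[0.997, -0.002, 0.083], [-0.083, -0.0, 0.997], [-0.002, -1.0, -0.001]]
ft_force: [1.1, 0.2, -0.3]
grip_width: 0.0851
time_s: 2.32
position: [0.5635, -0.06, 0.3174]
tool_rot: [[0.997, -0.001, 0.08], [-0.08, 0.0, 0.997], [-0.001, -1.0, 0.0]]
ft_force: [-0.3, -0.8, -0.3]
grip_width: 0.0853
2.3667 [ 0.56340635 -0.05953031  0.31776856] 85.48159187403473 [-0.86283207 -0.23901209  0.27257423]
```

View pics/w1.png

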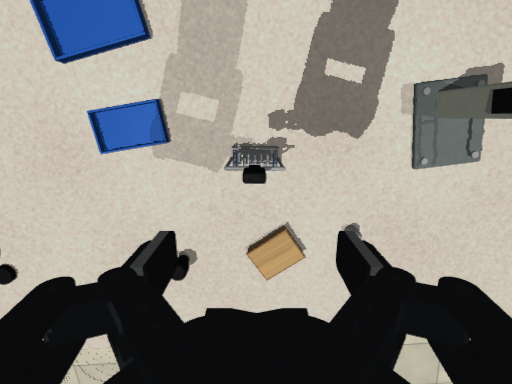

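The wrist view shows the rack tab at (255,175), the small tray at (128,126) and the scale base at (450,120). I'll measure them here to cross-check.

```bash
python3 - <<'E'
from h import *
P,im=world('wrist','w1')
def box(u0,u1,v0,v1,zlo,zhi):
    Q=P[v0:v1,u0:u1].reshape(-1,3); return Q[(Q[:,2]>zlo)&(Q[:,2]<zhi)]
def rect(Q): r=cv2.minAreaRect((Q[:,:2]*1000).astype(np.float32)); return np.round(r[0],1),np.round(r[1],1),round(r[2],1),len(Q),np.round(np.percentile(Q[:,2],[2,50,98])*1000,1)
print('table',np.nanmedian(P[180:215,300:340,2]))
print('tabtop',rect(box(225,290,140,190,.175,.21)));print('bar',rect(box(215,295,140,190,.119,.133)))
print('tabmed',np.median(box(225,290,140,190,.183,.21),0))
hs=cv2.cvtColor(im,cv2.COLOR_RGB2HSV); bl=(hs[...,0]>100)&(hs[...,0]<130)&(hs[...,1]>120)
Q=P[90:160,80:175][bl[90:160,80:175]];print('tray',rect(Q)); Q=Q[Q[:,2]<.008];print('floor',rect(Q),np.median(Q,0))
print('base',rect(box(405,470,65,175,.005,.02)))
print('sbox',rect(box(240,310,220,283,.018,.04)),rect(box(160,200,245,290,.03,.07)))
E
```

```text
table 0.0002812170120923829
tabtop (array([565.6, -63.5]), array([26.2, 13.6]), 85.2, 296, array([179.6, 187.7, 189.4]))
bar (array([564.8, -63. ]), array([85.1,  7.7]), 85.5, 196, array([125.1, 127.7, 129.5]))
tabmed [ 0.56511832 -0.06322564  0.18781856]
tray (array([ 496.5, -279.8]), array([ 76.3, 120. ]), 6.4, 3162, array([nan, nan, nan]))
floor (array([ 493.9, -279.1]), array([ 73.3, 119.8]), 4.8, 2465, array([2.5, 4.3, 6.6])) [ 0.49614182 -0.2824269   0.00434722]
base (array([536.4, 270.8]), array([150.4, 100.2]), 3.3, 3938, array([ 7.7, 12.1, 16.2]))
sbox (array([760. , -37.8]), array([73.5, 92.2]), 30.1, 1635, array([22.5, 28.1, 29.8])) (array([ 769.7, -221.4]), array([23.6, 34.7]), 67.3, 234, array([31.3, 50.9, 53.6]))
```

```bash
cat >> h.py <<'E'
def avg(n=16):
    F=[];Pp=[]
    for i in range(n):
        env.get_image('wrist'); s=env.observe(); F.append(s['ft_force']);Pp.append(s['position'])
    r=s['tool_rot'];F=np.array(F)
    print('t',round(s['time_s'],2),'pos',np.round(np.mean(Pp,0)*1000,2),'yaw',np.degrees(np.arctan2(r[1,2],r[0,2])).round(2),'F',F.mean(0).round(2),'se',(F.std(0)/n**.5).round(2),'grip',round(s['grip_width']*1000,1))
    return F.mean(0)
E
python3 -m pendant '[[[0.04,-0.06,0],0,1],[[0.03,-0.06,0],0,1],[[0,0,-0.7],0,1],[[0,0,-0.7],0,1],[[0,0,-0.7],0,1],[[0,0,-0.7],0,1],[[0,0,-0.7],0,1],[[0,0,-0.7],0,1],[[0,0,-0.7],0,1],[[0,0,-0.7],0,1],[[0,0,0],0,1],[[0,0,0],0,1]]' 25
python3 - <<'E'
from h import *
avg(10)
E
```

```text
time_s: 3.37
position: [0.5656, -0.0635, 0.1497]
tool_rot: [[0.997, -0.001, 0.079], [-0.079, 0.0, 0.997], [-0.001, -1.0, 0.0]]
ft_force: [0.3, 0.3, 0.7]
grip_width: 0.0851
t 3.87 pos [566.26 -63.92 150.67] yaw 85.45 F [0.02 0.17 0.01] se [0.19 0.13 0.12] grip 85.4
```

```bash
python3 -m pendant '[[[0,0,0],0,0.6],[[0,0,0],0,0.4],[[0,0,0],0,0.3],[[0,0,0],0,0.2],[[0,0,0],0,0.2],[[0,0,0],0,0.2],[[0,0,0],0,0.2],[[0,0,0],0,0.2],[[0,0,0],0,0.2],[[0,0,0],0,0.2],[[0,0,0],0,0.2],[[0,0,0],0,0.2]]' 40
python3 -m pendant '[[[0,0,0],0,0.2],[[0,0,0.1],0,0.2],[[0,0,0.2],0,0.2],[[0,0,0.3],0,0.2],[[0,0,0.4],0,0.2],[[0,0,0],0,0.2],[[0,0,0],0,0.2]]' 40
python3 - <<'E'
from h import *
avg(12)
E
```

```text
time_s: 4.87
position: [0.566, -0.0638, 0.1498]
tool_rot: [[0.997, 0.0, 0.079], [-0.079, -0.0, 0.997], [0.0, -1.0, -0.0]]
ft_force: [0.5, 1.8, 4.9]
grip_width: 0.0261
time_s: 5.45
position: [0.5661, -0.064, 0.1802]
tool_rot: [[0.997, 0.001, 0.079], [-0.079, -0.001, 0.997], [0.001, -1.0, -0.0]]
ft_force: [-0.4, -0.4, -1.5]
grip_width: 0.0258
t 6.05 pos [565.7  -63.85 179.28] yaw 85.45 F [ 0.13 -0.07 -1.71] se [0.11 0.17 0.13] grip 26.2
```

```bash
python3 -m pendant '[[[0,0,0.4],0,0.2],[[0,0,0.8],0,0.2],[[0.1,0.1,0.8],0,0.2],[[0.2,0.4,0.5],0.05,0.2],[[0.4,0.7,0.2],0.09,0.2],[[0.45,0.95,0],0.12,0.2],[[0.45,0.95,0],0.12,0.2],[[0.45,0.95,0],0.12,0.2],[[0.45,0.95,0],0.12,0.2],[[0.45,0.95,0],0.12,0.2],[[0.2,0.95,0],0.12,0.2],[[0,0.95,0],0.12,0.2]]'
python3 -m pendant '[[[0,0.95,0],0.12,0.2],[[0,0.95,0],0.12,0.2],[[0,0.95,0],0.12,0.2],[[0,0.8,0],0.12,0.2],[[0,0.5,0],0.12,0.2],[[0,0.2,0],0,0.2],[[0,0,0],0,0.2],[[0,0,0],0,0.2],[[0,0,0],0,0.2]]'
python3 - <<'E'
from h import *
avg(6); snap('scene','s2');snap('wrist','w2');snap('top','t2')
im=cv2.imread('pics/scene0.png')
im=cv2.imread('pics/s2.png')
cv2.imwrite('pics/s2z.png',cv2.resize(im[80:260,280:480],None,fx=3.3,fy=3.3,interpolation=cv2.INTER_CUBIC))
E
```

```text
time_s: 7.05
position: [0.6612, 0.1729, 0.2596]
tool_rot: [[1.0, -0.001, -0.006], [0.006, -0.0, 1.0], [-0.001, -1.0, -0.0]]
ft_force: [-0.1, 0.2, -2.0]
grip_width: 0.0261
time_s: 7.8
position: [0.6606, 0.3008, 0.2607]
tool_rot: [[0.998, 0.0, -0.057], [0.057, -0.0, 0.998], [0.0, -1.0, -0.0]]
ft_force: [0.7, -0.8, -0.5]
grip_width: 0.0259
t 8.1 pos [660.56 301.16 260.85] yaw 93.3 F [ 0.17  0.03 -1.68] se [0.21 0.18 0.09] grip 25.9
```

View pics/s2z.png

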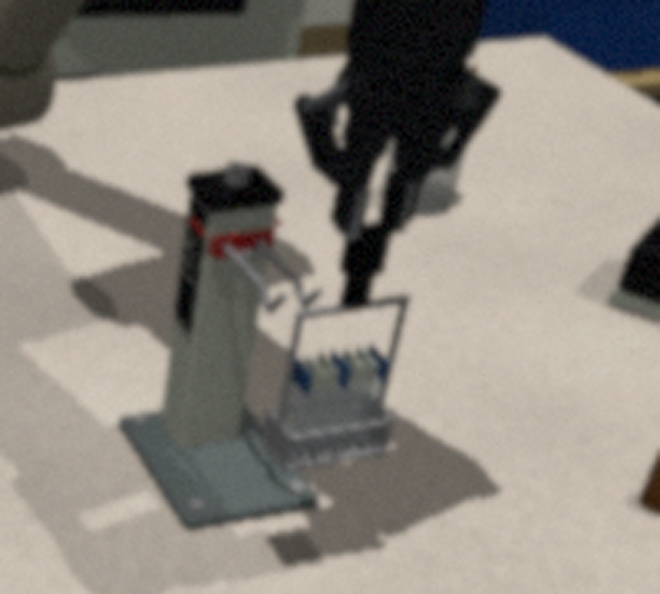

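View pics/w2.png

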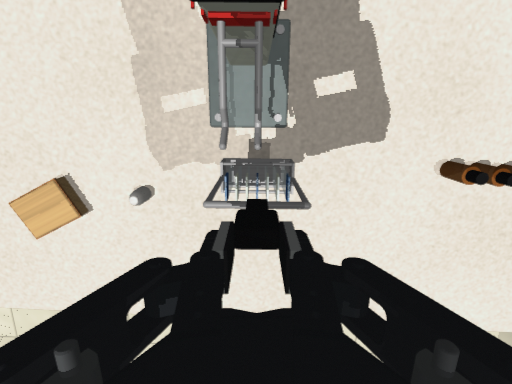

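The wrist view shows both prongs (tips near (223,145) and (258,145)) and the bar (v≈205, u 205–310). That lets me measure the bar relative to the hook directly.

```bash
python3 - <<'E'
from h import *
P,im=world('wrist','w2')
def sel(u0,u1,v0,v1,zlo,zhi):
    Q=P[v0:v1,u0:u1].reshape(-1,3); return Q[(Q[:,2]>zlo)&(Q[:,2]<zhi)]*1000
def line(Q,n):
    vx,vy,a,b=cv2.fitLine(Q[:,:2].astype(np.float32),cv2.DIST_HUBER,0,.01,.01).ravel(); print(n,len(Q),'ang',np.degrees(np.arctan2(vy,vx)).round(2),'pt',a.round(1),b.round(1),Q.min(0).round(1),Q.max(0).round(1),'medz',np.median(Q[:,2]).round(1))
for n,b in dict(L=(212,234,22,152),R=(250,268,50,152)).items():
    Q=sel(*b,.19,.24);line(Q,n)
    for x in range(530,626,6):
        q=Q[(Q[:,0]>=x)&(Q[:,0]<x+6)]
        if len(q): print(x+3,len(q),'z',np.round(np.percentile(q[:,2],[10,50,90]),1),'y',np.median(q[:,1]).round(1))
Q=np.r_[sel(203,245,200,209,.22,.25),sel(272,312,200,209,.22,.25)];line(Q,'bar')
s=sel(205,312,155,200,.15,.21);print('slides',np.percentile(s[:,2],[50,90,99]))
E
```

```text
L 1121 ang 2.35 pt 569.9 270.1 [523.2 257.8 190.1] [620.  277.1 225.7] medz 216.4
533 79 z [215.1 216.6 217.5] y 267.8
539 107 z [215.5 216.9 217.9] y 269.7
545 108 z [215.3 216.5 217.6] y 270.2
551 67 z [215.7 216.5 217.7] y 268.9
557 69 z [215.2 216.9 217.9] y 269.1
563 63 z [216.  216.9 217.6] y 269.3
569 64 z [215.2 216.8 217.7] y 269.9
575 67 z [215.2 216.5 217.8] y 270.3
581 65 z [215.3 216.6 217.7] y 269.9
587 60 z [215.3 216.4 217.7] y 270.6
593 54 z [209.9 212.6 214.5] y 271.1
599 58 z [205.6 207.4 209.6] y 271.5
605 54 z [206.3 209.2 212.6] y 271.9
611 63 z [214.  217.4 220.7] y 271.8
617 55 z [222.  224.2 225.2] y 272.3
R 737 ang 3.27 pt 580.0 297.9 [545.  293.5 203.8] [618.2 302.4 226.7] medz 216.5
545 35 z [215.7 216.5 217.3] y 296.5
551 70 z [215.3 216.6 217.7] y 296.5
557 68 z [215.3 216.7 217.8] y 296.9
563 66 z [215.1 216.7 217.3] y 297.0
569 68 z [215.5 216.6 217.7] y 297.8
575 57 z [215.5 216.7 217.8] y 297.5
581 57 z [215.8 216.8 217.6] y 297.9
587 56 z [214.2 216.4 217.7] y 298.3
593 51 z [208.8 211.1 213.5] y 298.7
599 54 z [204.8 206.9 208.1] y 299.0
605 56 z [207.8 211.  214.9] y 299.4
611 56 z [216.5 219.5 223. ] y 299.7
617 43 z [222.5 224.4 225.3] y 299.9
bar 598 ang -87.22 pt 659.5 301.7 [655.6 259.2 223.6] [664.7 344.2 240.8] medz 238.5
slides [185.3077136  193.04283966 207.28582266]
```

```bash
python3 -m pendant '[[[0,-0.15,0],0,0.2],[[0,-0.2,0],0,0.2],[[0,-0.1,0],0,0.2],[[-0.2,-0.01,0],0,0.2],[[-0.25,-0.01,0],0,0.2],[[-0.3,-0.02,0],0,0.2],[[-0.3,-0.02,0],0,0.2],[[-0.3,-0.02,0],0,0.2],[[-0.3,-0.01,0],0,0.2],[[-0.2,-0.01,0],0,0.2],[[-0.1,0,0],0,0.2],[[0,0,0],0,0.2]]'
python3 - <<'E'
from h import *
avg(6); snap('wrist','w3'); P,im=world('wrist','w3')
im=im[:,:,::-1].copy(); cv2.imwrite('pics/w3z.png',cv2.resize(im[60:260,130:380],None,fx=3,fy=3))
E
```

```text
time_s: 9.25
position: [0.6015, 0.2855, 0.2611]
tool_rot: [[0.998, 0.0, -0.058], [0.058, 0.0, 0.998], [0.0, -1.0, 0.0]]
ft_force: [-0.4, 0.6, -1.5]
grip_width: 0.0259
t 9.55 pos [602.15 285.51 260.48] yaw 93.34 F [-0.21 -0.04 -1.42] se [0.12 0.09 0.22] grip 26.3
```

View pics/w3z.png

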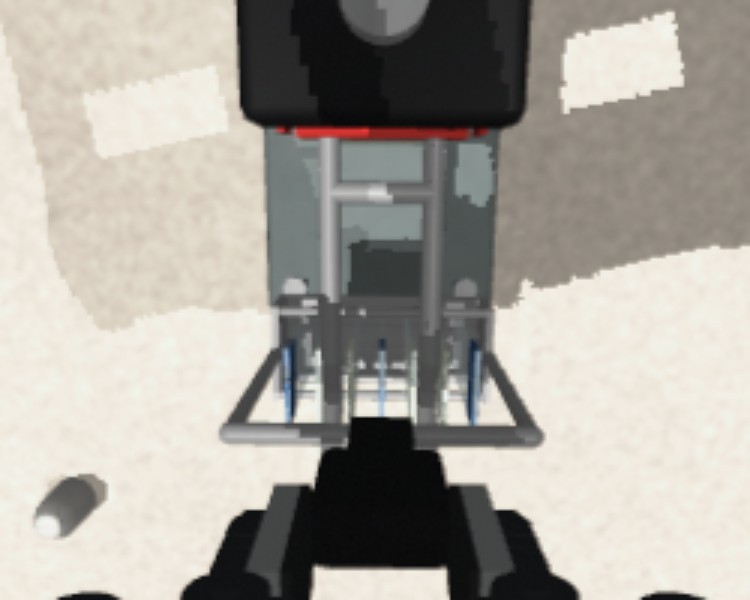

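The bar spans both prongs, centred. Lowering now to just above the seat, then slowly.

```bash
python3 -m pendant '[[[-0.02,-0.01,-0.08],0,0.2],[[0,0,-0.1],0,0.2],[[0,0,-0.1],0,0.2],[[0,0,-0.1],0,0.2],[[0,0,-0.1],0,0.2],[[0,0,-0.1],0,0.2],[[0,0,-0.06],0,0.2],[[0,0,-0.04],0,0.2],[[0,0,0],0,0.2],[[0,0,0],0,0.2]]'
python3 - <<'E'
from h import *
avg(10)
E
python3 -m pendant '[[[0,0,-0.02],0,0.2],[[0,0,-0.02],0,0.2],[[0,0,-0.02],0,0.2],[[0,0,-0.02],0,0.2],[[0,0,-0.02],0,0.2],[[0,0,-0.02],0,0.2],[[0,0,-0.02],0,0.2],[[0,0,-0.02],0,0.2],[[0,0,-0.02],0,0.2],[[0,0,-0.02],0,0.2],[[0,0,-0.02],0,0.2],[[0,0,-0.02],0,0.2]]'
python3 - <<'E'
from h import *
avg(14)
E
```

```text
time_s: 10.43
position: [0.6013, 0.2853, 0.2403]
tool_rot: [[0.998, 0.0, -0.058], [0.058, 0.0, 0.998], [0.0, -1.0, 0.0]]
ft_force: [0.0, -0.0, -1.7]
grip_width: 0.0259
t 10.93 pos [601.29 285.33 240.34] yaw 93.35 F [-0.06 -0.2  -1.35] se [0.15 0.21 0.18] grip 25.6
time_s: 11.93
position: [0.6012, 0.2853, 0.233]
tool_rot: [[0.998, 0.0, -0.058], [0.058, 0.0, 0.998], [0.0, -1.0, 0.0]]
ft_force: [-0.3, -0.2, -1.5]
grip_width: 0.0259
t 12.63 pos [601.25 285.33 233.03] yaw 93.35 F [-0.23 -0.12 -1.02] se [0.11 0.12 0.13] grip 25.9
```

```bash
python3 -m pendant '[[[0,0,-0.02],0,0.2],[[0,0,-0.02],0,0.2],[[0,0,-0.02],0,0.2],[[0,0,-0.02],0,0.2],[[0,0,-0.02],0,0.2],[[0,0,-0.02],0,0.2],[[0,0,-0.02],0,0.2],[[0,0,-0.02],0,0.2],[[0,0,-0.02],0,0.2],[[0,0,-0.01],0,0.2],[[0,0,-0.01],0,0.2],[[0,0,-0.01],0,0.2]]'
python3 - <<'E'
from h import *
avg(40); snap('wrist','w4'); P,im=world('wrist','w4')
im=im[:,:,::-1].copy(); cv2.imwrite('pics/w4z.png',cv2.resize(im[60:260,130:380],None,fx=3,fy=3))
E
```

```text
time_s: 13.63
position: [0.6013, 0.2853, 0.2268]
tool_rot: [[0.998, 0.0, -0.058], [0.058, 0.0, 0.998], [0.0, -1.0, 0.0]]
ft_force: [-0.7, -0.1, 0.8]
grip_width: 0.0258
t 15.63 pos [601.25 285.32 226.73] yaw 93.35 F [-0.35  0.17 -0.26] se [0.08 0.08 0.08] grip 25.9
```

View pics/w4z.png

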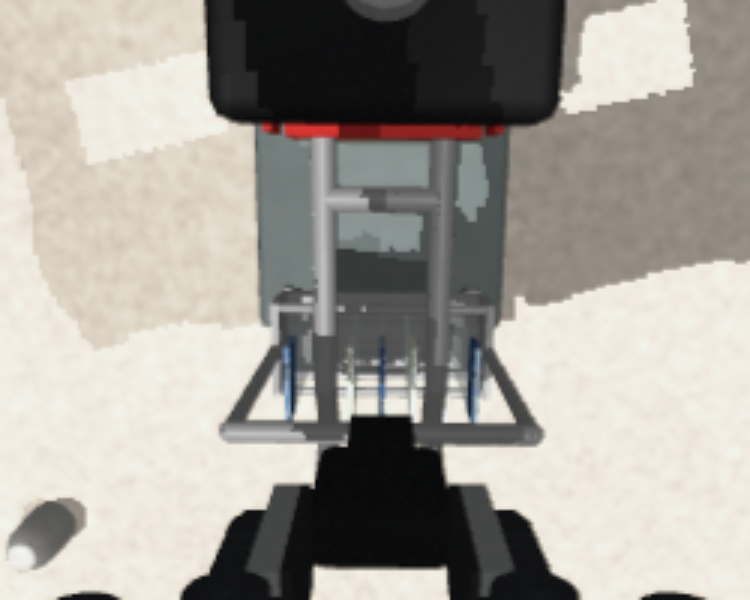

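```bash
python3 -m pendant '[[[-0.01,0,-0.01],0,0.2],[[-0.01,0,-0.01],0,0.2],[[-0.01,0,-0.01],0,0.2],[[0,0,-0.01],0,0.2],[[0,0,-0.01],0,0.2],[[0,0,-0.01],0,0.2]]'
cat >> h.py <<'E'
def hookz(fn):
    P,im=world('wrist',fn); Q=P.reshape(-1,3)*1000
    out=[]
    for y0,s in((285.2-14,.049),(285.2+14,.049)):
        yc=y0+(Q[:,0]-600.7)*s
        k=(np.abs(Q[:,1]-yc)<2.2)&(Q[:,0]>530)&(Q[:,0]<582)&(Q[:,2]>170)&(Q[:,2]<222); out.append((round(float(np.median(Q[k,2])),2),int(k.sum())))
    print('prong top z',out)
E
python3 - <<'E'
from h import *
avg(40); snap('wrist','w5')
for f in('w2','w3','w4','w5'): hookz(f)
E
```

```text
time_s: 16.18
position: [0.6004, 0.2853, 0.2249]
tool_rot: [[0.998, 0.0, -0.058], [0.058, 0.0, 0.998], [0.0, -1.0, 0.0]]
ft_force: [-0.7, 0.6, 1.1]
grip_width: 0.0261
t 18.18 pos [600.36 285.32 224.92] yaw 93.35 F [ 0.13 -0.15 -0.06] se [0.08 0.08 0.08] grip 26.1
prong top z [(216.95, 444), (216.84, 433)]
prong top z [(216.98, 328), (216.85, 336)]
prong top z [(209.18, 463), (209.16, 433)]
prong top z [(207.41, 460), (207.4, 430)]
```

Hook sink is 9.5 mm, for a load of about 1.54 N. The residual wrist force is -0.06 ± 0.08 N, so the spring carries the weight. Releasing.

```bash
python3 -m pendant '[[[0,0,-0.01],0,0.2],[[0,0,0],0,0.2],[[0,0,0],0,0.35],[[0,0,0],0,0.4],[[0,0,0],0,0.5],[[0,0,0],0,0.6],[[0,0,0],0,0.8],[[0,0,0],0,1],[[0,0,0],0,1],[[0,0,0],0,1]]'
python3 - <<'E'
from h import *
snap('wrist','w6a');hookz('w6a'); snap('wrist','w6b');hookz('w6b');avg(6);snap('wrist','w6');hookz('w6');snap('scene','s6')
im=cv2.imread('pics/w6.png'); cv2.imwrite('pics/w6z.png',cv2.resize(im[60:260,130:380],None,fx=3,fy=3))
im=cv2.imread('pics/s6.png')
cv2.imwrite('pics/s6z.png',cv2.resize(im[80:260,280:480],None,fx=3.3,fy=3.3,interpolation=cv2.INTER_CUBIC))
E
```

```text
time_s: 19.07
position: [0.6004, 0.2853, 0.2246]
tool_rot: [[0.998, 0.0, -0.058], [0.058, 0.0, 0.998], [0.0, -1.0, 0.0]]
ft_force: [0.4, 0.1, 0.2]
grip_width: 0.0854
prong top z [(206.62, 456), (206.68, 434)]
prong top z [(206.55, 460), (206.58, 433)]
t 19.47 pos [600.35 285.31 224.61] yaw 93.35 F [-0.3  -0.06  0.3 ] se [0.1  0.28 0.15] grip 85.5
prong top z [(206.58, 457), (206.67, 426)]
```

View pics/w6z.png

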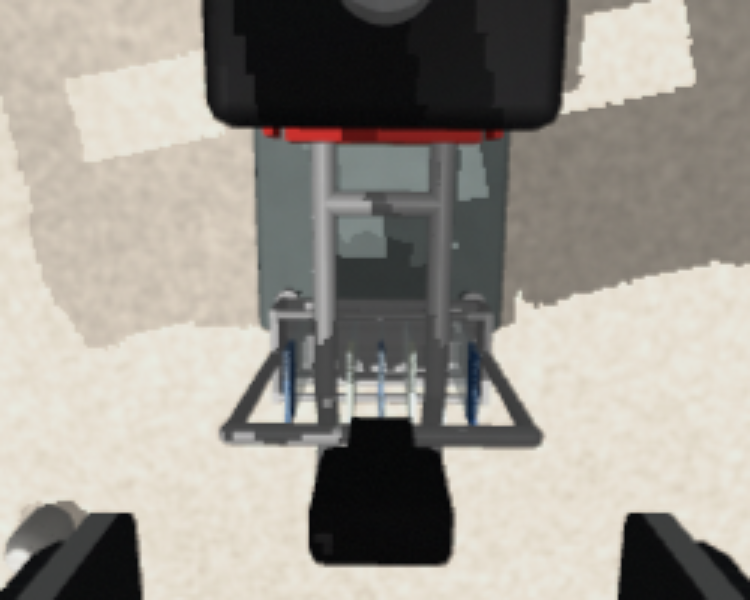

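View pics/s6z.png

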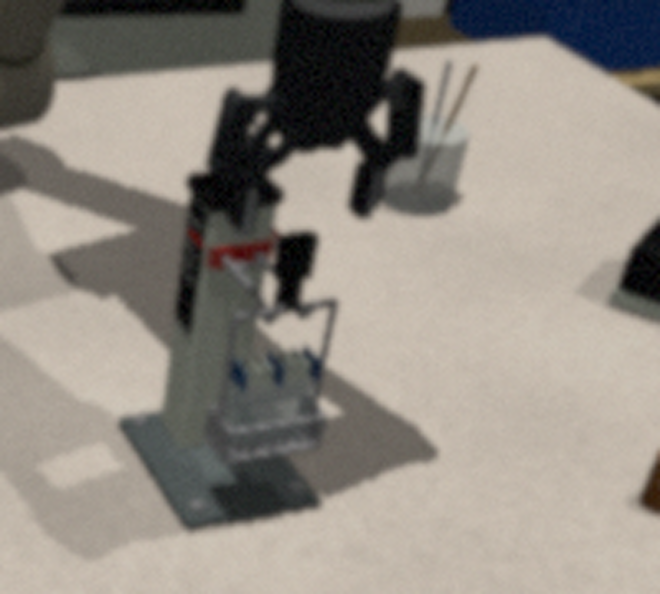

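The rack hangs upright in the seat and the fingers are well clear of it. The hook moved only about 0.5 mm. I'll wait over 2 s and check for stillness.

```bash
for i in 1 2 3; do python3 -m pendant '[[[0,0,0],0,1],[[0,0,0],0,1],[[0,0,0],0,1],[[0,0,0],0,1],[[0,0,0],0,1],[[0,0,0],0,1],[[0,0,0],0,1],[[0,0,0],0,1],[[0,0,0],0,1],[[0,0,0],0,1],[[0,0,0],0,1],[[0,0,0],0,1]]' | head -1; done
python3 - <<'E'
from h import *
snap('wrist','w7');hookz('w7')
a=np.load('pics/w6.npz')['im'].astype(int);b=np.load('pics/w7.npz')['im'].astype(int)
print(np.abs(a-b).mean(), np.abs(a-b)[60:260,190:320].mean())
for f in('w6','w7'):
    P,im=world('wrist',f);Q=P[180:250,220:290].reshape(-1,3);Q=Q[(Q[:,2]>.235)&(Q[:,2]<.30)]*1000
    print('tab',len(Q),np.median(Q,0).round(1),cv2.minAreaRect(Q[:,:2].astype(np.float32)))
E
```

```text
time_s: 20.57
time_s: 21.57
time_s: 22.57
prong top z [(206.65, 459), (206.64, 424)]
0.4555206298828125 0.6638461538461539
tab 1691 [595.1 284.8 261.5] ((599.389404296875, 285.0643615722656), (13.945518493652344, 28.075794219970703), 2.641106367111206)
tab 1695 [595.1 284.9 261.4] ((599.2102661132812, 285.1037292480469), (14.075922012329102, 27.960371017456055), 3.2953617572784424)
```

```bash
python3 -m pendant '[[[-0.02,0,0],0,0.7],[[0,0,0],0,0.6],[[0,0,0],0,0.5],[[0,0,0],0,0.42],[[0,0,0],0,0.38],[[0,0,0],0,0.34],[[0,0,0],0,0.3],[[0,0,0],0,0.25],[[0,0,0],0,0.2],[[0,0,0],0,0.2],[[0,0,0],0,0.2],[[0,0,0],0,0.2]]' 40
python3 - <<'E'
from h import *
avg(8);snap('wrist','w8');hookz('w8')
E
```

```text
time_s: 23.62
position: [0.5998, 0.2853, 0.2246]
tool_rot: [[0.998, 0.0, -0.058], [0.058, -0.0, 0.998], [0.0, -1.0, -0.0]]
ft_force: [0.0, -0.3, -0.5]
grip_width: 0.0263
t 24.02 pos [599.76 285.31 224.63] yaw 93.35 F [ 0.06 -0.07  0.26] se [0.11 0.14 0.15] grip 26.0
prong top z [(206.31, 460), (206.44, 424)]
```

```bash
for i in 1 2; do :; done; python3 -m pendant '[[[0,0,0.02],0,0.2],[[0,0,0.02],0,0.2],[[0,0,0.02],0,0.2],[[0,0,0.02],0,0.2],[[0,0,0.02],0,0.2],[[0,0,0.02],0,0.2],[[0,0,0.02],0,0.2],[[0,0,0.02],0,0.2],[[0,0,0.02],0,0.2],[[0,0,0.02],0,0.2],[[0,0,0.02],0,0.2],[[0,0,0.02],0,0.2]]'
python3 -m pendant '[[[0,0,0.02],0,0.2],[[0,0,0.02],0,0.2],[[0,0,0.02],0,0.2],[[0,0,0.02],0,0.2],[[0,0,0.02],0,0.2],[[0,0,0.02],0,0.2],[[0,0,0.02],0,0.2],[[0,0,0.02],0,0.2],[[0,0,0.02],0,0.2],[[0,0,0.02],0,0.2],[[0,0,0.02],0,0.2],[[0,0,0.02],0,0.2]]'
python3 -m pendant '[[[0,0,0.04],0,0.2],[[0,0,0.08],0,0.2],[[0,0,0.1],0,0.2],[[0,0,0.1],0,0.2],[[0,0,0.1],0,0.2],[[0,0,0.1],0,0.2],[[0,0,0.1],0,0.2],[[0,0,0.08],0,0.2],[[0,0,0.04],0,0.2],[[0,0,0],0,0.2],[[0,0,0],0,0.2]]'
python3 - <<'E'
from h import *
avg(10);snap('wrist','w9');hookz('w9')
im=cv2.imread('pics/w9.png'); cv2.imwrite('pics/w9z.png',cv2.resize(im[60:260,130:380],None,fx=3,fy=3))
P,im=world('wrist','w9')
Q=np.r_[P[198:212,203:240].reshape(-1,3),P[198:212,278:312].reshape(-1,3)];Q=Q[(Q[:,2]>.225)&(Q[:,2]<.25)]*1000
print(cv2.minAreaRect(Q[:,:2].astype(np.float32)),np.median(Q,0))
E
```

```text
time_s: 25.07
position: [0.5997, 0.2853, 0.2318]
tool_rot: [[0.998, -0.0, -0.058], [0.058, -0.0, 0.998], [-0.0, -1.0, -0.0]]
ft_force: [0.9, -0.3, -1.5]
grip_width: 0.0259
time_s: 26.07
position: [0.5997, 0.2853, 0.2391]
tool_rot: [[0.998, -0.0, -0.058], [0.058, -0.0, 0.998], [-0.0, -1.0, -0.0]]
ft_force: [-0.1, 0.2, -1.4]
grip_width: 0.0259
time_s: 26.98
position: [0.5997, 0.2853, 0.2612]
tool_rot: [[0.998, -0.0, -0.058], [0.058, -0.0, 0.998], [-0.0, -1.0, -0.0]]
ft_force: [-0.0, -0.1, -2.5]
grip_width: 0.0258
t 27.48 pos [599.73 285.31 261.09] yaw 93.35 F [ 0.1   0.18 -1.58] se [0.14 0.11 0.16] grip 25.5
prong top z [(216.93, 326), (216.84, 333)]
((600.3997192382812, 285.1478271484375), (6.185610294342041, 84.905029296875), 3.0266990661621094) [599.82835779 271.31993199 238.0893993 ]
```

View pics/w9z.png

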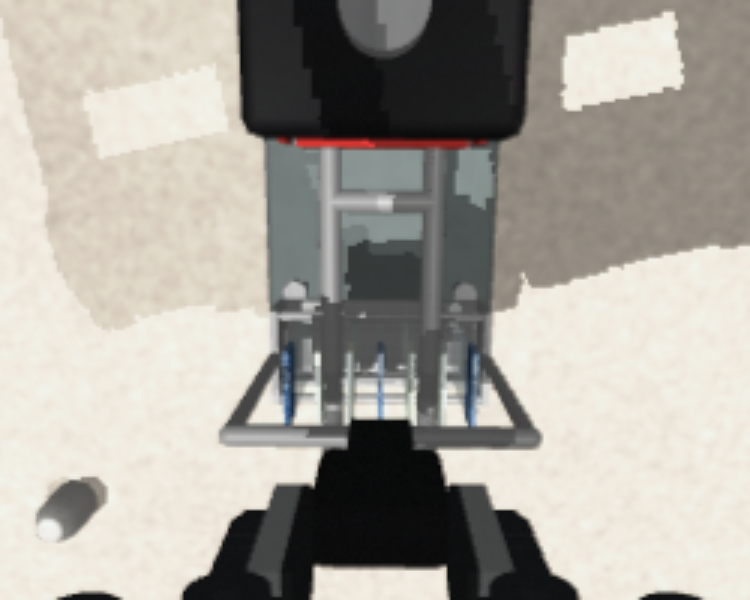

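The hook is back at its top stop and the rack is held cleanly. Withdrawing along the hook axis, then over to the tray.

```bash
python3 -m pendant '[[[0.1,0,0],0,0.2],[[0.25,0.01,0],0,0.2],[[0.3,0.02,0],0,0.2],[[0.3,0.02,0],0,0.2],[[0.3,0.02,0],0,0.2],[[0.3,0.01,0],0,0.2],[[0.3,0.01,0],0,0.2],[[0.1,0,0],0,0.2],[[0,-0.3,0],0,0.2],[[0,-0.6,0],0,0.2],[[0,-0.9,0],0,0.2],[[0,-0.95,0],0,0.2]]'
python3 -m pendant '[[[-0.4,-0.9,0],0.03,0.2],[[-0.4,-0.9,0],0.03,0.2],[[-0.4,-0.9,0],0.03,0.2],[[-0.4,-0.9,0],0.03,0.2],[[-0.4,-0.9,0],0.03,0.2],[[-0.4,-0.9,0],0.03,0.2],[[-0.4,-0.9,0],0.03,0.2],[[-0.4,-0.9,0],0.03,0.2],[[-0.4,-0.9,0],0.03,0.2],[[-0.4,-0.9,0],0.03,0.2],[[-0.4,-0.9,0],0.03,0.2],[[-0.4,-0.9,0],0.03,0.2]]'
python3 -m pendant '[[[-0.3,-0.9,0],0,0.2],[[-0.2,-0.9,0],0,0.2],[[-0.1,-0.8,0],0,0.2],[[0,-0.6,0],0,0.2],[[0,-0.3,0],0,0.2],[[0,-0.1,0],0,0.2],[[0,0,0],0,0.2],[[0,0,0],0,0.2],[[0,0,0],0,0.2]]'
python3 - <<'E'
from h import *
avg(4);snap('wrist','w10');snap('top','t10')
E
```

```text
time_s: 28.53
position: [0.6575, 0.2047, 0.2613]
tool_rot: [[0.998, 0.0, -0.06], [0.06, -0.0, 0.998], [0.0, -1.0, -0.0]]
ft_force: [-0.3, 0.1, -2.1]
grip_width: 0.026
time_s: 29.53
position: [0.5126, -0.1197, 0.2616]
tool_rot: [[0.996, 0.001, -0.09], [0.09, -0.0, 0.996], [0.001, -1.0, -0.001]]
ft_force: [1.1, -0.8, -0.8]
grip_width: 0.0258
time_s: 30.28
position: [0.4963, -0.2254, 0.2614]
tool_rot: [[0.996, 0.0, -0.091], [0.091, 0.0, 0.996], [0.0, -1.0, 0.0]]
ft_force: [0.1, 0.5, -3.0]
grip_width: 0.0257
t 30.48 pos [ 496.38 -225.65  261.35] yaw 95.2 F [ 0.45  0.04 -1.81] se [0.2  0.12 0.06] grip 25.5
```

View pics/w10.png

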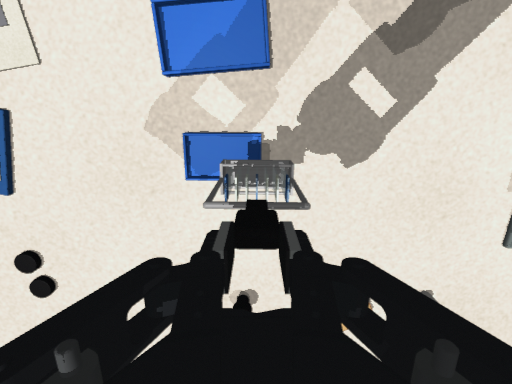

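```bash
python3 - <<'E'
from h import *
for n,f,(u0,u1,v0,v1) in(('wrist','w10',(175,275,122,190)),('wrist','w1',(80,175,90,160)),('top','top0',(322,380,190,230))):
    P,im=world(n,f);hs=cv2.cvtColor(im,cv2.COLOR_RGB2HSV); bl=(hs[...,0]>100)&(hs[...,0]<130)&(hs[...,1]>100)
    Q=P[v0:v1,u0:u1][bl[v0:v1,u0:u1]]*1000; Q=Q[(Q[:,2]>-6)&(Q[:,2]<26)]
    a=np.radians(4.8);c=np.array([496.5,-280.]);D=Q[:,:2]-c
    X=D@[np.cos(a),np.sin(a)];Y=D@[-np.sin(a),np.cos(a)]
    rim=Q[:,2]>14
    print(f,'X',np.percentile(X,[.5,1,99,99.5]).round(1),'Y',np.percentile(Y,[.5,1,99,99.5]).round(1),'rimX',np.percentile(X[rim],[2,98]).round(1),'rimY',np.percentile(Y[rim],[2,98]).round(1))
    # edge angles from rim
    for nm,k,sw in(('x-',rim&(X<-30)&(abs(Y)<50),0),('x+',rim&(X>30)&(abs(Y)<50),0),('y-',rim&(Y<-54)&(abs(X)<30),1)):
        if k.sum()>15:
            vx,vy,px,py=cv2.fitLine(np.c_[X[k],Y[k]].astype(np.float32),cv2.DIST_HUBER,0,.01,.01).ravel()
            print('  ',nm,k.sum(),np.degrees(np.arctan2(vy,vx)).round(1),px.round(1),py.round(1))
P,im=world('wrist','w10')
Q=np.r_[P[198:212,203:240].reshape(-1,3),P[198:212,278:312].reshape(-1,3)];Q=Q[(Q[:,2]>.225)&(Q[:,2]<.25)]*1000
print(cv2.minAreaRect(Q[:,:2].astype(np.float32)),np.median(Q,0))
E
```

```text
w10 X [-37.2 -37.2  35.4  35.7] Y [-60.4 -59.8  57.7  59.1] rimX [-37.2  35.8] rimY [-60.5  59.2]
   x- 177 -89.6 -35.7 -4.3
   x+ 57 88.7 34.9 -26.3
   y- 112 -0.1 -0.3 -58.6
w1 X [-36.7 -36.2  36.4  36.9] Y [-59.8 -59.1  60.9  61. ] rimX [-36.7  36.9] rimY [-60.1  60.9]
   x- 152 -89.9 -34.7 1.0
   x+ 109 -89.8 35.5 0.0
   y- 118 0.8 0.1 -58.0
top0 X [-36.8 -36.5  36.9  37.2] Y [-60.9 -60.2  60.3  60.9] rimX [-36.6  37.3] rimY [-60.5  61. ]
   x- 45 89.5 -35.0 -4.7
   x+ 43 90.0 35.7 2.4
   y- 32 -0.6 -1.8 -58.3
((496.9097595214844, -226.21556091308594), (5.91103458404541, 84.79708862304688), 4.792433261871338) [ 496.67208196 -239.87176117  238.25090359]
```

```bash
python3 -m pendant '[[[0,-0.3,0],0,0.2],[[0,-0.5,0],0,0.2],[[0,-0.5,0],0,0.2],[[0,-0.35,0],0,0.2],[[0,-0.15,-0.2],0,0.2],[[0,0,-0.5],0,0.2],[[0,0,-0.6],0,0.2],[[0,0,-0.6],0,0.2],[[0,0,-0.5],0,0.2],[[0,0,-0.3],0,0.2],[[0,0,-0.15],0,0.2],[[0,0,0],0,0.2]]'
python3 -m pendant '[[[0,0,-0.15],0,0.2],[[0,0,-0.1],0,0.2],[[0,0,0],0,0.2]]'
python3 - <<'E'
from h import *
avg(8);snap('wrist','w11');snap('scene','s11')
im=cv2.imread('pics/s11.png'); cv2.imwrite('pics/s11z.png',cv2.resize(im[100:280,80:280],None,fx=3.3,fy=3.3,interpolation=cv2.INTER_CUBIC))
E
```

```text
time_s: 31.58
position: [0.496, -0.2806, 0.1749]
tool_rot: [[0.996, -0.001, -0.089], [0.089, 0.001, 0.996], [-0.001, -1.0, 0.001]]
ft_force: [-0.6, 0.4, -0.7]
grip_width: 0.0257
time_s: 31.83
position: [0.4962, -0.2805, 0.1681]
tool_rot: [[0.996, -0.0, -0.09], [0.09, 0.0, 0.996], [-0.0, -1.0, 0.0]]
ft_force: [1.1, -0.6, -1.9]
grip_width: 0.0261
t 32.23 pos [ 496.34 -280.54  168.49] yaw 95.15 F [ 0.22  0.01 -1.61] se [0.2  0.26 0.12] grip 25.5
```

View pics/w11.png

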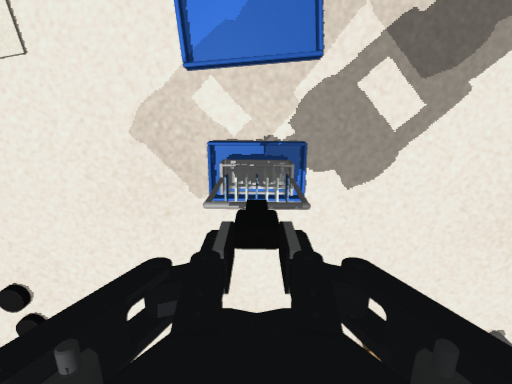

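View pics/s11z.png

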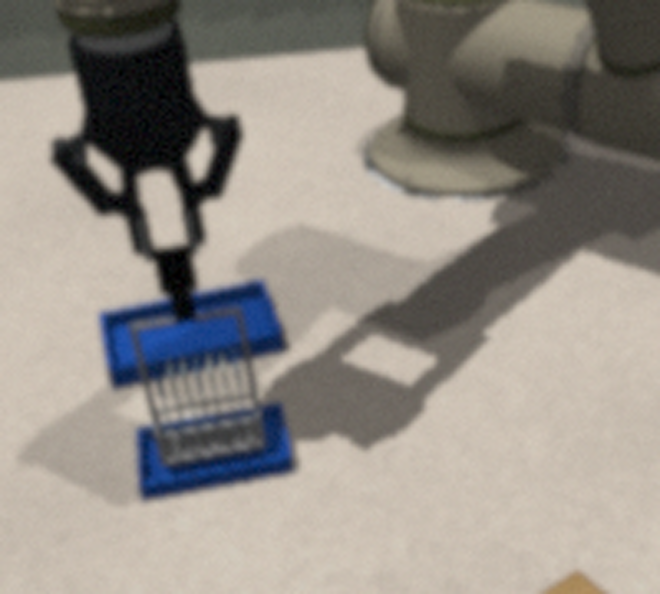

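The rack is centred over the correct tray, with its underside about 14 mm above the floor. Lowering slowly.

```bash
python3 -m pendant '[[[0,0,-0.04],0,0.2],[[0,0,-0.04],0,0.2],[[0,0,-0.04],0,0.2],[[0,0,-0.04],0,0.2],[[0,0,-0.04],0,0.2],[[0,0,-0.04],0,0.2],[[0,0,-0.04],0,0.2],[[0,0,-0.04],0,0.2],[[0,0,-0.03],0,0.2],[[0,0,-0.02],0,0.2],[[0,0,-0.02],0,0.2],[[0,0,-0.01],0,0.2]]' | sed -n '1,2p;4p'
python3 -m pendant '[[[0,0,-0.01],0,0.2],[[0,0,-0.01],0,0.2],[[0,0,-0.01],0,0.2],[[0,0,-0.01],0,0.2],[[0,0,-0.01],0,0.2],[[0,0,0],0,0.2]]' | sed -n '1,2p;4p'
python3 - <<'E'
from h import *
avg(6)
E
python3 -m pendant '[[[0,0,-0.01],0,0.2],[[0,0,-0.01],0,0.2],[[0,0,-0.01],0,0.2],[[0,0,0],0,0.2]]' | sed -n '1,2p;4p'
python3 - <<'E'
from h import *
avg(8)
E
```

```text
time_s: 33.33
position: [0.4963, -0.2805, 0.1562]
ft_force: [-0.1, 0.4, -1.0]
time_s: 33.83
position: [0.4963, -0.2805, 0.1547]
ft_force: [-0.0, 0.4, -0.7]
t 34.13 pos [ 496.26 -280.48  154.75] yaw 95.15 F [-0.18 -0.37 -1.25] se [0.24 0.16 0.12] grip 25.5
time_s: 34.47
position: [0.4967, -0.2806, 0.1546]
ft_force: [0.4, 1.5, 4.6]
t 34.87 pos [ 496.67 -280.6   154.62] yaw 95.15 F [0.47 1.35 4.94] se [0.16 0.23 0.07] grip 25.7
```

Contact is made with about 5 N of press. I'll ease that off and then release.

```bash
python3 -m pendant '[[[0,0,0.01],0,0.2],[[0,0,0.01],0,0.2],[[0,0,0],0,0.2]]' | sed -n '1,2p;4p'
python3 - <<'E'
from h import *
avg(8)
E
```

```text
time_s: 35.12
position: [0.4964, -0.2805, 0.1546]
ft_force: [0.7, 0.9, 4.8]
t 35.52 pos [ 496.37 -280.54  154.64] yaw 95.15 F [0.28 1.23 4.83] se [0.15 0.13 0.21] grip 25.7
```

```bash
python3 -m pendant '[[[0,0,0.005],0,0.2],[[0,0,0.005],0,0.2],[[0,0,0],0,0.2]]' | sed -n '1,2p;4p'
python3 - <<'E'
from h import *
avg(6)
E
```

```text
time_s: 35.77
position: [0.4962, -0.2805, 0.1547]
ft_force: [0.4, -0.5, 3.7]
t 36.07 pos [ 496.23 -280.49  154.67] yaw 95.15 F [0.54 1.16 3.38] se [0.11 0.18 0.21] grip 25.8
```

```bash
python3 -m pendant '[[[0,0,0.005],0,0.2],[[0,0,0.003],0,0.2],[[0,0,0],0,0.2]]' | sed -n '1,2p;4p'
python3 - <<'E'
from h import *
avg(8)
E
```

```text
time_s: 36.32
position: [0.4961, -0.2804, 0.1547]
ft_force: [0.5, 1.5, 0.3]
t 36.72 pos [ 496.12 -280.44  154.72] yaw 95.15 F [-0.14  0.1   0.06] se [0.16 0.16 0.22] grip 25.8
```

The force is about zero with the floor carrying the rack. Release and retreat straight up.

```bash
python3 -m pendant '[[[0,0,0],0,0.35],[[0,0,0],0,0.4],[[0,0,0],0,0.5],[[0,0,0],0,0.7],[[0,0,0],0,1],[[0,0,0],0,1],[[0,0,0],0,1],[[0,0,0.2],0,1],[[0,0,0.5],0,1],[[0,0,0.8],0,1],[[0,0,0.8],0,1],[[0,0,0.8],0,1]]'
python3 -m pendant '[[[0,0,0.8],0,1],[[0,0,0.8],0,1],[[0,0,0.5],0,1],[[0,0,0.2],0,1],[[0,0,0],0,1]]' | head -2
python3 - <<'E'
from h import *
snap('wrist','w12');snap('scene','s12');snap('top','t12')
P,im=world('wrist','w12')
def rect(Q): Q=Q*1000;r=cv2.minAreaRect(Q[:,:2].astype(np.float32));return np.round(r[0],1),np.round(r[1],1),round(r[2],1),len(Q),np.percentile(Q[:,2],[50,95]).round(1)
V=P.reshape(-1,3);V=V[(abs(V[:,0]-.496)<.06)&(abs(V[:,1]+.28)<.07)]
print('tab',rect(V[(V[:,2]>.18)&(V[:,2]<.21)]));print('bar',rect(V[(V[:,2]>.123)&(V[:,2]<.138)]))
P,im=world('top','t12')
for n,(x,y) in dict(eye=(.768,-.226),obj=(.729,.113),box=(.760,-.038)).items():
    V=P.reshape(-1,3);V=V[(abs(V[:,0]-x)<.07)&(abs(V[:,1]-y)<.07)&(V[:,2]>.017)&(V[:,2]<.08)];print(n,rect(V) if len(V)>5 else len(V))
E
```

```text
time_s: 37.72
position: [0.4961, -0.2804, 0.2495]
tool_rot: [[0.996, 0.0, -0.09], [0.09, -0.0, 0.996], [0.0, -1.0, -0.0]]
ft_force: [0.2, -0.2, -0.7]
grip_width: 0.0851
time_s: 38.13
position: [0.4965, -0.2807, 0.3183]
tab (array([ 498. , -279.9]), array([14.1, 27.3]), 3.7, 301, array([191.7, 193.1]))
bar (array([ 496.5, -279.7]), array([ 7.3, 84.2]), 5.5, 196, array([131.7, 136.3]))
eye (array([ 767.5, -226.3]), array([34.9, 34.7]), 44.1, 136, array([49.8, 54.4]))
obj (array([730.1, 112.7]), array([21.9, 20.7]), 2.2, 57, array([36.2, 42.6]))
box (array([760.5, -38.1]), array([72.8, 92.9]), 30.2, 711, array([27.3, 31.1]))
```

View pics/w12.png

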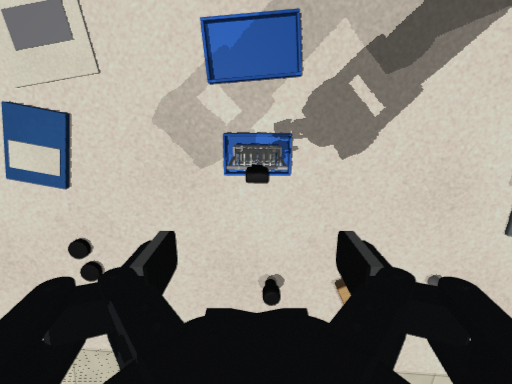

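View pics/s12.png

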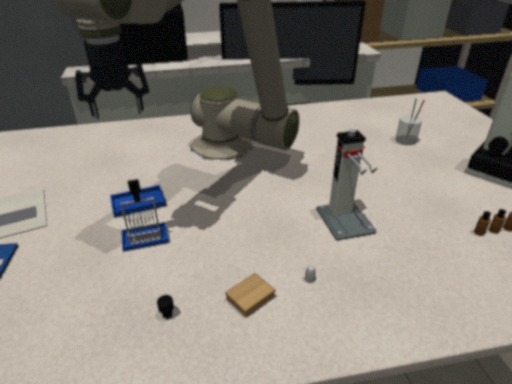

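The rack stands upright and centred in the small tray (wrist view about (257,155)): tab top at 191.7 mm against 192 expected. The bystanders have not moved. Handing in.

```bash
python3 -c "
from rig import env
env.close_job(); print(env.observe()['time_s'])"
```

```text
the job is handed in; nothing more can be done
the job is handed in; nothing more can be done
```

The rack was check-weighed on the hook and now stands in the 75 × 122 mm blue tray. The job is handed in, finished at about 38 s of the 69 s allowed.

- **Weighing:** I lowered the rack onto the hook at about 7 mm/s. The hook sank 10.3 mm of its 55 mm travel, which puts the rack at about 1.63 N; the wrist sensor read 1.6 to 1.7 N. The hook moved about 0.5 mm when I let go.
- **Hanging:** The rack hung free for over 3 s. Hook and tab positions agreed within 0.2 mm between checks 3 s apart.
- **Lifting off:** I took it by the tab again and lifted at the same slow rate. The hook returned to its top stop.
- **Placing:** The first touch on the tray floor pressed with about 5 N because I stepped slightly too far. I eased that to about 0 N before opening the gripper.
- **Final state:** The tab top is at 191.7 mm against 192 expected. The rack is centred within about 1 mm, and its yaw matches the tray's within about a degree. The eyepiece, objective and slide box measured within about 1 mm of where they began.

The tab centre read 1.5 mm off the bar centre, which is within measurement noise. No check failed.

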